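# Slide the amber wafer carrier through the spring flap into its dust pod

### The arm

A 7-joint arm with a two-finger parallel gripper is mounted at the origin on the work surface. World frame = base frame: x ahead of the robot, y to its left, z up, the work surface at z = 0. Lengths are in m, angles in rad, forces in N, time in s.
With the tool pointing down it reaches from about 0.425 to 0.925 m from the base axis. Payload 6.8 kg.
Tool frame: the origin (TCP) lies on the front face of the gripper's body, between the roots of the fingers; the fingertips stand 73 mm ahead of it and the grasp point (between the pads) lies 54 mm ahead of it (env.nose_length is the distance from the TCP to the fingertips, in m); z points along the fingers, y is the line along which they close (so a half turn about z gives the same grasp; the last joint's range is limited). The gripper opens to 85 mm and grips with 20 to 120 N. Pads are 22 mm wide; open, the fingers measure 114 mm over their backs; the gripper's body (76 mm by 85 mm) begins 54 mm behind the grasp point. The pads swing forward as they close: fully open they stand 13 mm farther back than shut.
Start: joints at [1.154, 0.477, 0.022, 1.555, -0.011, 1.109, -0.083], TCP at [0.205, -0.643, 0.304] pointing down, gripper open.
Joint ranges: [-2.96, 2.96], [-0.34, 2.1], [-1.41, 1.46], [0.24, 2.44], [-1.37, 4.51], [0.17, 1.92], [-2.96, 2.96]. Speed limits (rad/s): [2.39, 2.39, 3.14, 3.14, 3.14, 3.14, 3.14].

### API

Orientations are given as a unit quaternion [w, x, y, z].
In Python, from cell import env, kin, camera, calibration, job gives the robot as it stands. The module is installed in compiled form; this text tells all that it offers. Calls block until the motion is done:
- env.reach(position, orientation): joint-space move of the TCP to a pose.
- env.movel(position, velocity=0.15, rot=None, stop_force=None): straight line of the TCP; rot=None keeps the orientation; velocity is the mean speed in m/s. With stop_force (N) it stops when the force on the tool has changed by that much, and returns True; else False.
- env.goto_joints(angles): joint-space move.
- env.grip(opening, f_grip=None): finger opening in m; f_grip is the grip in N (None keeps the last); returns when the fingers have stopped.
- env.dwell(seconds).
- kin.inverse_kinematics(position, orientation): joint angles nearest the present ones, or None.
- env.get_state(): the state.
- camera(name): name is "scene" or "side" or "wrist"; returns (picture, depth): 420x560x3 uint8, blue, green, red; 420x560 float32, m along the optical axis (not along the pixel's ray), 0 where there is no reading.
- calibration(name): a dict with "fx", "fy", "cx", "cy" (pixels), "rvec" (rotation vector, rad) and "tvec" (3), from world to camera coordinates, as OpenCV has them. Camera axes: x right, y down, z forward; pixel columns grow to the right and rows downward; lengths in m; the calibration is good to about 2 mm. A picture is of the moment at which its call begins: read the wrist's pose just before it. calibration takes no time and is no camera call; for the wrist camera it gives the pose at the moment of the call.
A pose or a line that the arm cannot do raises env.PlanningError and nothing moves.
- job.job_done(): hands the job in; it is judged then, once.
The state is a dict: "time": time; "qpos": joint angles; "joint_velocities": joint speeds; "joint_torque": joint torques, N m; "tcp_pos": TCP position; "orientation": TCP orientation; "force": force on the tool from outside, world axes, zero at the start; "torque": the same for the moment, N m; "opening": finger opening in m; "gripper_force": force on a finger pad.
Only numpy, scipy, OpenCV 4.12 (cv2) and the standard library are available. Lean on these libraries where they do the work, as an engineer would, in place of code of your own. Each camera call takes 0.05 s, during which the arm holds its last target. There are 200 camera calls.

### The job

Put the amber wafer carrier away in the dust pod with the amber flap: slide it gently along the bench, flat and never lifted or flicked, through the flap and far enough in that the flap swings fully shut behind it. Leave the blue carrier, the lens and the jar where they are, and do not open the blue flap.

Things in the scene. Friction and masses are not known exactly. Their poses are not given: they have to be found in the camera images.
- amber_carrier_center (a point): amber (orange) wafer carrier: a loose flat round box, 96 mm in diameter, 12 mm thick, about 0.12 kg, with a white ring on its lid, lying flat on the bench; too wide for most grippers. The point is its centre, 6 mm above its underside. It slides on the bench with ordinary friction
- amber_pod_mouth (a point): mouth of the fixed clear dust pod with orange lintel and flap: point on the bench, mid-doorway, in the plane of the shut flap. x points level into the pod, y left, z up. Doorway 124 mm wide, 82 mm high, no sill: the bench is the floor. Jambs 12 mm wide, 14 mm thick. Pod 172 mm deep inside, 148 mm wide outside
- amber_pod_lintel (a point): middle of the orange lintel's underside, 82 mm above the mouth point, same axes. Lintel 8 mm tall, 10 mm thick (5 mm either side of the flap plane); clear roof and colour band top out at 92 mm. A finger that follows the carrier in must pass under it, for instance with the tool leaning back from the pod by 33 to 45 degrees and only its tips inside
- amber_pod_flap (a joint): swing of the orange flap (116 wide, 73 tall, 4 mm thick; hinged at its top edge under the lintel, lower edge 9 mm over the bench) in rad: 0 shut, to 1.45 inward and up. A light spring (under 1 N at the edge) shuts it. It clears the carrier only when the carrier's centre is 73 mm or more past the flap plane; it rests on a finger put in, and falls shut as that is drawn straight out
- blue_pod_mouth (a point): the same point and axes of the other pod, alike in every size but with blue lintel and blue flap; not to be used. The two pods stand side by side with their doorways towards the robot; which one is on the left varies
- blue_pod_flap (a joint): swing of the blue flap in rad, 0 shut; leave it shut
- blue_carrier_center (a point): blue wafer carrier, same size and shape as the amber one (96 mm in diameter, 12 mm thick); the point is its centre, 6 mm up. A bystander at one side of the bench
- objective_center (a point): loose microscope objective lens standing on end, steel with a yellow ring, 33 mm in diameter, 45 mm tall; the point is its centre, 22.5 mm up. It stands between the pods' doorways; a bystander, do not touch
- jar_center (a point): loose small amber glass jar with a black cap, 48 mm in diameter, 65 mm tall; the point is its centre, 32.5 mm up. A bystander at the other side of the bench from the blue carrier

How it is judged:
By the outcome, as a careful person would: the job done as asked, in the order asked, and still so for the second after the job is handed in, with the robot touching nothing.
It also fails if it takes over 51 s, if anything falls off the work surface, if the arm or the gripper's body presses on something with over 40 N, if the wrist force passes 120 N, or if a joint passes its speed limit or range.

## Working session

There is one attempt and no reset: what is moved stays moved. The work goes in short steps, each a Python script; the robot and the scene stay as the last script left them, time stands still between calls to the robot, and variables do not carry over. Pictures are saved under pics/ and viewed, at most 10 in all, crops included, and the job is handed in when it is done.

```bash
mkdir -p pics; cat > h.py <<'E'
from cell import env,kin,camera,calibration,job
import numpy as np,cv2
from scipy.spatial.transform import Rotation as R
def cloud(name):
    c=calibration(name);im,d=camera(name)
    v,u=np.mgrid[:d.shape[0],:d.shape[1]]
    P=np.stack([(u-c["cx"])/c["fx"]*d,(v-c["cy"])/c["fy"]*d,d],-1)
    M=R.from_rotvec(np.ravel(c["rvec"])).as_matrix()
    W=(P-np.ravel(c["tvec"]))@M
    W[d==0]=np.nan
    return im,W
E
python3 - <<'E'
from h import *
for n in("scene","side"):
    im,W=cloud(n);cv2.imwrite(f"pics/{n}0.png",im);np.save(n+"W.npy",W)
    c=calibration(n);M=R.from_rotvec(np.ravel(c["rvec"])).as_matrix();print(n,-M.T@np.ravel(c["tvec"]))
print(env.get_state()["time"],env.get_state()["tcp_pos"],env.get_state()["orientation"])
E
```

```text
scene [ 1.00625883 -0.41057838  0.78535325]
side [ 0.23593411 -0.54293644  0.83464841]
0.1 [ 0.20504093 -0.64265928  0.30301806] [-8.21703008e-04  9.88100452e-01  1.53807644e-01 -1.72307916e-04]
```

View pics/scene0.png

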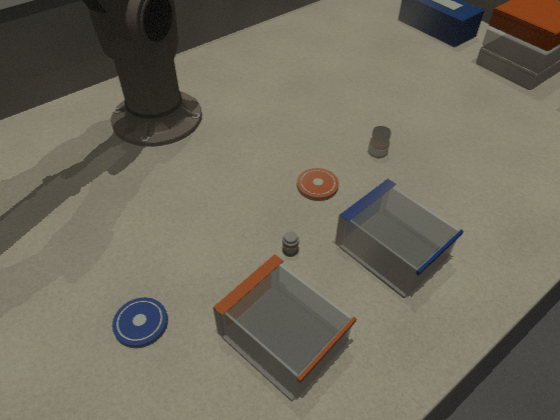

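View pics/side0.png

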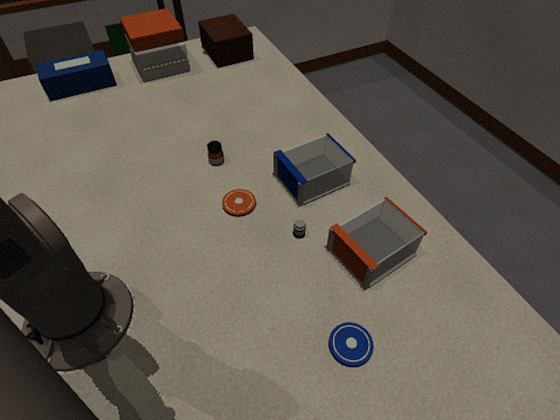

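The scene view shows the amber carrier at (318,183) in front of the blue pod, the amber pod front band from (218,312) to (282,262), and the lens at (290,243). The blue carrier is at (140,321) and the jar at (380,142). In the side view the carrier is at (239,202), the amber front band runs from (332,230) to (373,268), and the lens is at (299,229).

```bash
python3 - <<'E'
from h import *
np.set_printoptions(precision=4,suppress=True)
boxes={"scene":dict(amb=(290,160,345,205),ambpod=(210,250,290,325),bluepod=(332,178,402,225),blue=(105,290,175,350),lens=(276,228,304,258),jar=(362,122,396,160),ambback=(290,310,360,382)),
"side":dict(amb=(215,182,262,222),ambpod=(322,218,382,285),bluepod=(270,142,308,200),blue=(322,318,380,370),lens=(288,216,310,240),jar=(204,138,228,168),ambback=(380,195,430,245))}
for n in boxes:
    im=cv2.imread(f"pics/{n}0.png");W=np.load(n+"W.npy");hsv=cv2.cvtColor(im,cv2.COLOR_BGR2HSV)
    for k,(a,b,c,d) in boxes[n].items():
        h=hsv[b:d,a:c];w=W[b:d,a:c]
        col=(h[...,1]>140)&(h[...,2]>50)
        col&=((h[...,0]<20) if k.startswith("amb") else (abs(h[...,0].astype(int)-115)<20))
        if k in("lens","jar"): col=w[...,2]>0.012
        p=w[col&np.isfinite(w[...,2])&(w[...,2]>-.01)]
        if k in("amb","blue"):
            r=cv2.minEnclosingCircle(p[p[:,2]>.006][:,:2].astype(np.float32))
            print(n,k,len(p),r,np.median(p[:,2]));continue
        print(n,k,len(p),"lo",np.percentile(p,2,0),"hi",np.percentile(p,98,0),"mean",p.mean(0))
        if "pod" in k or "back" in k:
            t=p[p[:,2]>.083];
            if len(t)>10: print("   rect top",cv2.minAreaRect(t[:,:2].astype(np.float32)),len(t),t[:,2].max())
        else:
            print("   circ",cv2.minEnclosingCircle(p[p[:,2]>np.percentile(p[:,2],95)-.006][:,:2].astype(np.float32)))
E
```

```text
scene amb 576 ((0.45714259147644043, 0.15886051952838898), 0.048298180103302) 0.013840389247261508
scene ambpod 929 lo [ 0.6059 -0.2265  0.0903] hi [ 0.6401 -0.0858  0.0954] mean [ 0.6231 -0.159   0.0928]
   rect top ((0.6224738955497742, -0.15509508550167084), (0.02441909909248352, 0.15043263137340546), 7.816382884979248) 929 0.09707285632934338Traceback (most recent call last):
  File "<stdin>", line 16, in <module>
    return _quantile_unchecked(
        a, q, axis, out, overwrite_input, method, keepdims, weights)
    return _ureduce(a,
                    func=_quantile_ureduce_func,
    ...<5 lines>...
                    overwrite_input=overwrite_input,
                    method=method)
    r = func(a, **kwargs)
    result = _quantile(arr,
                       quantiles=q,
    ...<2 lines>...
                       out=out,
                       weights=wgt)
    slices_having_nans = np.isnan(arr[-1, ...])
                                  ~~~^^^^^^^^^
IndexError: index -1 is out of bounds for axis 0 with size 0
```

```bash
python3 - <<'E'
from h import *
np.set_printoptions(precision=4,suppress=True)
boxes={"scene":dict(ambpod=(210,250,290,325),bluepod=(332,178,402,225),blue=(105,290,175,350),lens=(276,228,304,258),jar=(362,122,396,160),ambback=(290,310,360,382)),
"side":dict(amb=(215,182,262,222),ambpod=(322,218,382,285),bluepod=(270,142,308,200),blue=(322,318,380,370),lens=(288,216,310,240),jar=(204,138,228,168),ambback=(380,195,430,245))}
for n in boxes:
    im=cv2.imread(f"pics/{n}0.png");W=np.load(n+"W.npy");hsv=cv2.cvtColor(im,cv2.COLOR_BGR2HSV)
    for k,(a,b,c,d) in boxes[n].items():
        h=hsv[b:d,a:c];w=W[b:d,a:c]
        col=(h[...,1]>120)&(h[...,2]>25)
        col&=((h[...,0]<20) if k.startswith("amb") else (abs(h[...,0].astype(int)-115)<20))
        if k in("lens","jar"): col=w[...,2]>0.012
        p=w[col&np.isfinite(w[...,2])&(w[...,2]>-.01)]
        if len(p)<10: print(n,k,"few",np.nanmedian(h.reshape(-1,3),0)); continue
        if k in("amb","blue"):
            r=cv2.minEnclosingCircle(p[p[:,2]>.006][:,:2].astype(np.float32))
            print(n,k,len(p),r,np.median(p[:,2]));continue
        print(n,k,len(p),"lo",np.percentile(p,2,0),"hi",np.percentile(p,98,0))
        if "pod" in k or "back" in k:
            t=p[p[:,2]>.086]
            if len(t)>10: print("   rect top",cv2.minAreaRect(t[:,:2].astype(np.float32)),len(t))
            if k=="ambpod":
              for lo,hi in((.012,.03),(.03,.05),(.05,.07),(.07,.082),(.088,.1)):
                f=p[(p[:,2]>lo)&(p[:,2]<hi)]
                if len(f)>20:
                    A=np.polyfit(f[:,1],f[:,0],1);print("   face z",lo,len(f),"x(y)=",A,"y",f[:,1].min(),f[:,1].max())
        else:
            print("   circ",cv2.minEnclosingCircle(p[p[:,2]>np.percentile(p[:,2],95)-.006][:,:2].astype(np.float32)))
E
```

```text
scene ambpod 971 lo [ 0.6056 -0.2267  0.0901] hi [ 0.6406 -0.0857  0.0954]
   rect top ((0.6224738955497742, -0.15509508550167084), (0.02441909909248352, 0.15043263137340546), 7.816382884979248) 971
   face z 0.088 971 x(y)= [-0.1401  0.601 ] y -0.23015934795136456 -0.08007677971424564
scene bluepod 127 lo [0.6048 0.0762 0.0904] hi [0.6226 0.1453 0.0955]
   rect top ((0.6106456518173218, 0.12513478100299835), (0.017353033646941185, 0.10018447041511536), 5.376387119293213) 127
scene blue 1383 ((0.517453670501709, -0.3262464106082916), 0.04794164374470711) 0.013275430270016228
scene lens 293 lo [ 0.5487 -0.0273  0.0141] hi [0.5777 0.0011 0.0489]
   circ ((0.5814541578292847, -0.04302605986595154), 0.05115113779902458)
scene jar 509 lo [0.4451 0.3313 0.0143] hi [0.4866 0.3713 0.0681]
   circ ((0.46245110034942627, 0.35484662652015686), 0.023104723542928696)
scene ambback 403 lo [ 0.7819 -0.1993  0.0824] hi [ 0.8038 -0.0658  0.0934]
   rect top ((0.7926797866821289, -0.13194578886032104), (0.006499262060970068, 0.1404971331357956), 7.925309658050537) 365
side amb 603 ((0.4556325674057007
[... 772 characters left out ...]
 rect top ((0.6100630164146423, 0.14678634703159332), (0.02379561774432659, 0.14513398706912994), 3.7350847721099854) 305
side blue 1138 ((0.5149789452552795, -0.3267885148525238), 0.048251375555992126) 0.012939412004766192
side lens 167 lo [ 0.5423 -0.0256  0.0149] hi [0.5707 0.0024 0.0481]
   circ ((0.558890163898468, -0.009857249446213245), 0.01338029932230711)
side jar 314 lo [0.4374 0.333  0.014 ] hi [0.4801 0.3743 0.0686]
   circ ((0.4614826738834381, 0.3558013141155243), 0.023895546793937683)
side ambback 131 lo [ 0.7801 -0.1989  0.0859] hi [ 0.8028 -0.0661  0.0924]
   rect top ((0.7907655239105225, -0.13186079263687134), (0.009831402450799942, 0.13680499792099), 8.32693862915039) 128
```

```bash
cat >> h.py <<'E'
YAW=0.139; AX=np.array([np.cos(YAW),np.sin(YAW),0]); M=np.array([.614,-.1563,0]); UP=np.array([0,0,1.])
A0=np.array([.4565,.159,0])
def ori(u,lean,s):   # u push direction, lean deg back from it, s = sign of tool x
    L=np.radians(lean); z=np.sin(L)*u-np.cos(L)*UP; x=s*(np.cos(L)*u+np.sin(L)*UP)
    q=R.from_matrix(np.stack([x,np.cross(z,x),z],1)).as_quat(); return np.r_[q[3],q[:3]]
D1=M-.14*AX; U1=(D1-A0)/np.linalg.norm(D1-A0)
E
python3 - <<'E'
from h import *
np.set_printoptions(precision=2,suppress=True)
print("nose",env.nose_length,D1,U1)
for s in(1,-1):
    for nm,p in(("s1 start",A0-.075*U1),("s1 end",D1-.052*U1)):
        print(s,nm,kin.inverse_kinematics(p+[0,0,.08],ori(U1,0,s)))
    for nm,d in(("s2 start",-.14-.075),("s2 end",-.055)):
        print(s,nm,kin.inverse_kinematics(M+AX*d+[0,0,.08],ori(AX,0,s)))
    for l in(40,45,50,55,60):
        print(s,l,[kin.inverse_kinematics(M+AX*d+[0,0,.06],ori(AX,l,s)) for d in(-.14,-.03)])
E
```

```text
nose 0.0726 [ 0.48 -0.18  0.  ] [ 0.06 -1.    0.  ]
1 s1 start [ 0.28  0.93 -1.2   2.05  1.08  1.01  1.7 ]
1 s1 end [-0.01  0.53  0.17  2.16 -0.19  0.46 -2.78]
1 s2 start [ 0.4   0.48 -0.13  2.25  0.15  0.42 -1.28]
1 s2 end [ 0.31  0.63 -0.17  1.92  0.17  0.61 -1.4 ]
1 40 [array([ 1.07,  0.77, -0.79,  2.37,  2.97,  0.4 ,  2.49]), array([ 1.18,  1.1 , -1.19,  2.16,  2.16,  0.59, -2.84])]
1 45 [array([ 1.27,  0.94, -0.99,  2.39,  2.82,  0.5 ,  2.8 ]), array([ 0.94,  0.85, -0.79,  2.2 ,  2.91,  0.43,  2.51])]
1 50 [None, array([ 1.11,  1.02, -0.99,  2.22,  2.81,  0.54,  2.79])]
1 55 [None, array([ 1.14,  1.07, -0.99,  2.23,  2.98,  0.6 ,  2.7 ])]
1 60 [None, array([ 1.17,  1.13, -1.  ,  2.25,  3.13,  0.67,  2.65])]
-1 s1 start [ 0.12  0.75 -0.92  2.05  0.87  0.79 -1.29]
-1 s1 end [ 0.47  0.56 -0.41  2.13  0.43  0.54 -0.21]
-1 s2 start [ 0.78  0.55 -0.59  2.22  0.6   0.53  1.44]
-1 s2 end [ 0.62  0.7  -0.58  1.9   0.57  0.72  1.41]
-1 40 [array([ 1.37,  1.06, -1.18,  2.36,  2.31,  0.56,  0.2 ]), array([ 1.18,  1.1 , -1.19,  2.16,  2.16,  0.59,  0.3 ])]
-1 45 [array([ 1.41,  1.12, -1.19,  2.38,  2.5 ,  0.59,  0.1 ]), array([ 1.21,  1.15, -1.19,  2.19,  2.36,  0.6 ,  0.17])]
-1 50 [None, array([ 1.24,  1.2 , -1.19,  2.21,  2.55,  0.62,  0.07])]
-1 55 [None, array([ 1.28,  1.26, -1.2 ,  2.23,  2.72,  0.65, -0.01])]
-1 60 [None, array([ 1.31,  1.33, -1.2 ,  2.24,  2.87,  0.67, -0.06])]
```

```bash
python3 - <<'E'
from h import *
q=ori(U1,0,-1); P=A0-.078*U1
env.grip(.055)
env.reach(P+[0,0,.17],q)
env.movel(P+[0,0,.095],.12)
hit=env.movel(P+[0,0,.066],.02,stop_force=3)
z=env.get_state()["tcp_pos"][2]; print(hit,"touch z",z,env.get_state()["time"])
env.movel(P+[0,0,z+.004],.03)
f=env.movel(D1-.0505*U1+[0,0,z+.004],.08,stop_force=15)
s=env.get_state();print(f,s["tcp_pos"],s["force"],s["time"])
im,W=cloud("side");cv2.imwrite("pics/side1.png",im);np.save("sideW1.npy",W)
E
```

```text
True touch z 0.06871915516799418 5.7
False [ 0.47250612 -0.12516736  0.07273377] [ 0.18551702  0.92369216 -0.19512315] 10.6833
```

View pics/side1.png

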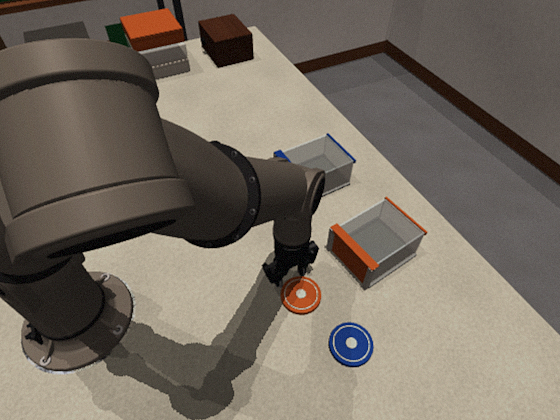

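The carrier is at (301,295) with the fingers behind it. It lies flat and the lens is hidden behind the arm. I'll lift, measure the carrier and push it to the door.

```bash
cat >> h.py <<'E'
def amber(name,cr=None):
    im,W=cloud(name);h=cv2.cvtColor(im,cv2.COLOR_BGR2HSV)
    m=(h[...,0]<20)&(h[...,1]>140)&(h[...,2]>50)&(W[...,2]>.006)&(W[...,2]<.022)&(W[...,0]>.35)&(W[...,0]<.8)&(abs(W[...,1])<.3)
    m=cv2.morphologyEx(m.astype(np.uint8),cv2.MORPH_OPEN,np.ones((2,2)))>0
    p=W[m][:,:2].astype(np.float32)
    r=cv2.minEnclosingCircle(p) if len(p)>5 else None
    if r: d=np.r_[r[0],0]-M; print(name,r,"along",d@AX,"lateral",d[1]*AX[0]-d[0]*AX[1],len(p))
    return im,r
E
python3 - <<'E'
from h import *
im,r=amber("side")
s=env.get_state()["tcp_pos"]
env.movel(np.r_[s[:2]-.03*U1[:2],s[2]],.1)
env.movel(np.r_[s[:2]-.03*U1[:2],.13],.15)
q=ori(AX,0,-1)
P=M-(.14+.095)*AX
env.reach(P+[0,0,.14],q)
im,r=amber("scene"); cv2.imwrite("pics/scene2.png",im)
im,r=amber("side"); print(env.get_state()["time"])
E
```

```text
side ((0.5293540954589844, -0.17421802878379822), 0.10330254584550858) along -0.08631209211157605 lateral -0.006017280647149724 993
scene ((0.47959104180336, -0.17304342985153198), 0.04908318445086479) along -0.1354324393089686 lateral 0.002040801196058588 1141
side ((0.5070886015892029, -0.18290765583515167), 0.12310757488012314) along -0.1095668086883114 lateral -0.011538149463975632 904
13.5167
```

```bash
python3 - <<'E'
from h import *
np.set_printoptions(precision=2,suppress=True)
q=ori(AX,0,-1); z=.0727; lat=.001*np.array([-AX[1],AX[0],0])
P=M-(.135+.075)*AX+lat
env.reach(P+[0,0,.14],q); env.movel(P+[0,0,z],.15)
f=env.movel(M-.060*AX+lat+[0,0,z],.07,stop_force=15)
s=env.get_state();print(f,(s["tcp_pos"]-M)@AX,s["force"],s["time"])
env.movel(M-.085*AX+lat+[0,0,z],.1)
env.movel(M-.13*AX+lat+[0,0,.16],.15)
im,r=amber("scene"); cv2.imwrite("pics/scene3.png",im)
print(env.get_state()["time"])
for sg in(-1,1):
  for l in(45,50,55,60):
    print(sg,l,[ (d,zz) for zz in(.048,.08,.12) for d in(-.15,-.14,-.13,-.12,-.11,-.1,-.08,-.06,-.03) if kin.inverse_kinematics(M+AX*d+[0,0,zz],ori(AX,l,sg)) is None])
E
```

```text
False -0.06017096485990493 [-0.74  1.4   1.51] 16.6583
scene ((0.5925185680389404, -0.1723421812057495), 0.045376528054475784) along -0.023496934089243065 lateral -0.012911141906953905 80
17.9167
-1 45 []
-1 50 [(-0.14, 0.12), (-0.13, 0.12)]
-1 55 [(-0.15, 0.12), (-0.13, 0.12), (-0.12, 0.12)]
-1 60 [(-0.15, 0.08), (-0.15, 0.12), (-0.14, 0.12), (-0.11, 0.12)]
1 45 []
1 50 []
1 55 [(-0.15, 0.08), (-0.15, 0.12), (-0.14, 0.12)]
1 60 [(-0.15, 0.048), (-0.15, 0.08), (-0.15, 0.12), (-0.14, 0.12)]
```

View pics/scene3.png

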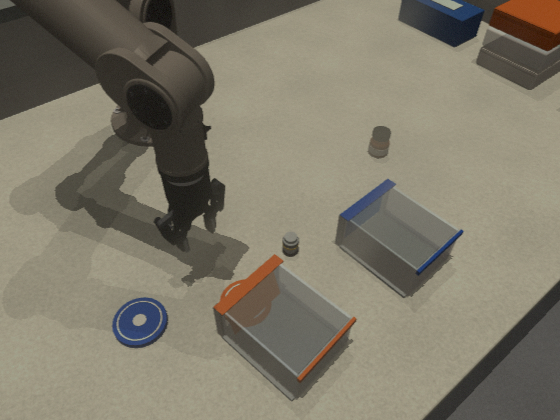

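```bash
python3 - <<'E'
from h import *
np.set_printoptions(precision=2,suppress=True)
env.grip(.025)
lat=.0005*np.array([-AX[1],AX[0],0])
done=False
for l in(60,57,55):
  for d in(-.14,-.135):
    for zz in(.07,.08,.1):
      if done: continue
      try: env.movel(M+d*AX+lat+[0,0,zz],.05,rot=ori(AX,l,-1)); done=True; print("ok",l,d,zz)
      except env.PlanningError as e: print(l,d,zz,str(e)[:80])
s=env.get_state();print(s["time"],s["qpos"],s["tcp_pos"],s["force"])
im,_=amber("side");cv2.imwrite("pics/side4.png",im)
E
```

```text
ok 60 -0.14 0.07
23.1917 [ 1.58  1.41 -1.27  2.42  2.81  0.67  0.15] [ 0.48 -0.18  0.07] [ 0.24  0.07 -0.12]
side ((0.6016280651092529, -0.1594289243221283), 0.04723687469959259) along -0.012686129442204333 lateral -0.0013845794054971744 637
```

View pics/side4.png

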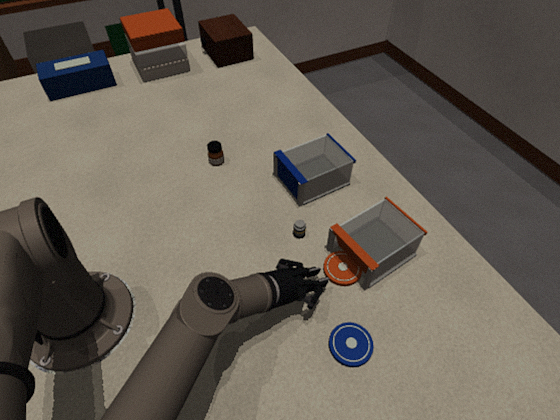

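```bash
python3 - <<'E'
from h import *
np.set_printoptions(precision=3,suppress=True)
n=np.array([-AX[1],AX[0],0])
lat=-.0005*n
hit=env.movel(M-.14*AX+lat+[0,0,.04],.02,stop_force=3)
z=env.get_state()["tcp_pos"][2];print(hit,z)
if hit and .04<z<.056:
    z+=.002
    env.movel(M-.14*AX+lat+[0,0,z],.03)
    for d in(-.06,-.028):
        f=env.movel(M+d*AX+lat+[0,0,z],.05,stop_force=12)
        s=env.get_state();print(f,(s["tcp_pos"]-M)@AX,s["force"],s["time"])
        if f: break
    im,_=amber("side");cv2.imwrite("pics/side5.png",im[180:330,250:450].repeat(3,0).repeat(3,1))
E
```

```text
True 0.044190424392837976
False -0.06015000234076318 [-0.387 -0.041 -0.346] 26.4167
False -0.028060423213276432 [-0.176 -0.077 -0.593] 27.2083
```

View pics/side5.png

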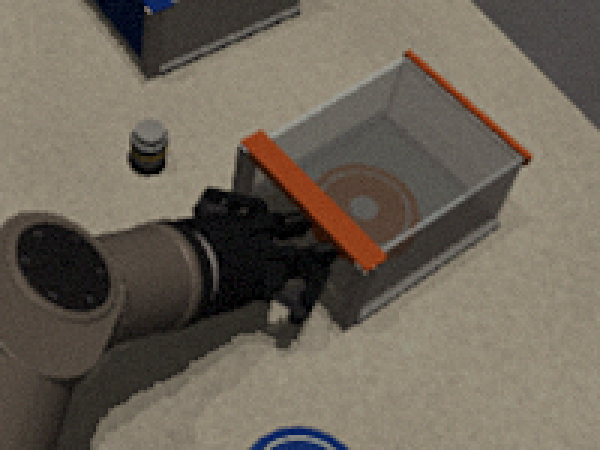

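The carrier is inside, seen through the clear roof. Its white lid centre is near crop (362,208), which is full-frame (370.7,249.3). I'll intersect that ray with the lid plane to get the depth.

```bash
cat >> h.py <<'E'
def ray(name,u,v,z=.012):
    c=calibration(name);T=R.from_rotvec(np.ravel(c["rvec"])).as_matrix();o=-T.T@np.ravel(c["tvec"])
    d=T.T@np.array([(u-c["cx"])/c["fx"],(v-c["cy"])/c["fy"],1]);p=o+d*(z-o[2])/d[2]
    e=p-M;print(name,p,"along",e@AX,"lat",e[1]*AX[0]-e[0]*AX[1])
E
python3 - <<'E'
from h import *
ray("side",370.7,249.3)
im,_=camera("scene");cv2.imwrite("pics/scene5.png",im[230:400,170:370].repeat(3,0).repeat(3,1))
E
```

```text
side [ 0.69507107 -0.14487932  0.012     ] along 0.08187151282457364 lat 7.789848142766148e-05
```

View pics/scene5.png

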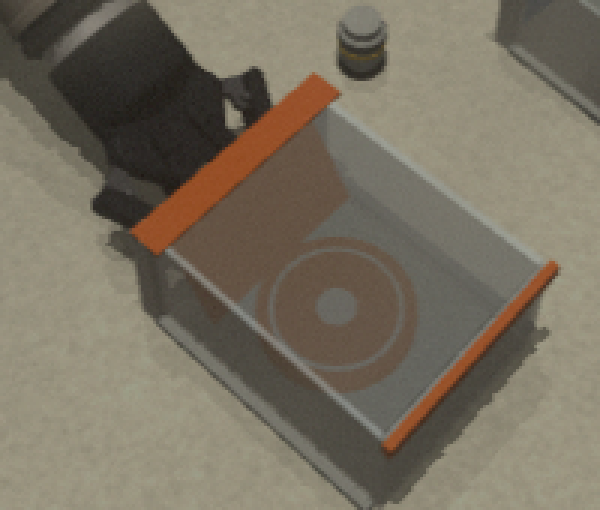

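Depth is about 82 mm, which clears the 73 mm needed. The scene view shows the carrier centred with the flap resting on the fingers. I'll draw straight out.

```bash
python3 - <<'E'
from h import *
z=env.get_state()["tcp_pos"][2]; lat=-.0005*np.array([-AX[1],AX[0],0])
env.movel(M-.14*AX+lat+[0,0,z],.06)
env.movel(M-.14*AX+lat+[0,0,.07],.06)
env.dwell(.8)
ray("scene",282,332)
a,_=camera("scene");b,_=camera("side")
k=lambda i:i.repeat(2,0).repeat(2,1)
cv2.imwrite("pics/out.png",np.hstack([k(a[220:400,90:390])[:,:],])) 
cv2.imwrite("pics/out.png",np.vstack([k(a[230:380,100:380]),k(b[190:340,270:550])[:290]]))
np.save("b.npy",b);print(env.get_state()["time"],env.get_state()["force"])
E
```

```text
scene [ 0.69670577 -0.14330909  0.012     ] along 0.08370800692267472 lat 0.0014064960051438733
30.775 [-0.17588016 -0.62929003 -0.92994929]
```

View pics/out.png

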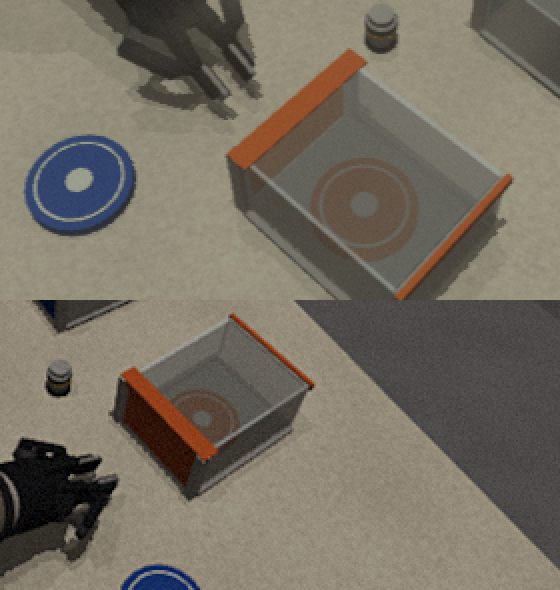

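The flap hangs shut at (165,430) in the lower half of the picture, with the carrier fully inside. The lens and blue carrier haven't moved, and the gripper is clear.

```bash
python3 -c "
from h import *
print(job.job_done())"
```

```text
the job is handed in; nothing more can be done
None
```

The amber carrier is in the amber pod, about 82 mm past the flap plane (73 mm needed), with the flap shut behind it; the job was handed in at about 31 s, and in my camera checks the other objects had not been moved.

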